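# Index the bench suction arm one hole over

## Robot

A 6-joint arm with a two-finger parallel gripper is mounted at the origin on the work surface. World frame = base frame: x ahead of the robot, y to its left, z up, the work surface at z = 0. Lengths are in mm, angles in rad, forces in N, time in s.
With the tool pointing down it reaches from about 300 to 775 mm from the base axis. Payload 14.6 kg.
Tool frame: the origin (TCP) lies between the finger pads; the fingertips stand 19 mm ahead of it and the grasp point (between the pads) is the TCP; z points along the fingers, y is the line along which they close (so a half turn about z gives the same grasp; the last joint's range is limited). The gripper opens to 94 mm and grips with 3 to 60 N. Pads are 16 mm wide; open, the fingers measure 119 mm over their backs; the gripper's body (75 mm by 177 mm) begins 78 mm behind the grasp point.
Start: joints at [-1.235, 0.3, 1.521, -0, 1.321, -0.067], TCP at [215.59, -505.975, 224.446] pointing down, gripper open.
Joint ranges: [-3.03, 3.03], [-0.79, 2.21], [0.23, 2.52], [-1.04, 4.18], [0, 3.07], [-2.55, 2.55]. Speed limits (rad/s): [2.22, 2.22, 2.57, 3.14, 3.14, 3.14].

## Interface

Orientations are given as [roll, pitch, yaw] about the fixed x, y, z axes, in that order (R = Rz(yaw) Ry(pitch) Rx(roll)).
In Python, from cell import monitor, imaging, job, find_in, trace gives the robot as it stands. The module is installed in compiled form; this text tells all that it offers.
- The arm moves only by the tool arm_command, never from a script. Its argument "steps" is a list of rows, each a list of 5 numbers: the opening, from 0 (shut) to 1 (fully open), then the shift along the tool's x, y, z in mm, then the turn about the tool's z in degrees. In form: [[gripper, dx, dy, dz, turn], ...]. A call has 1 to 20 rows; each row is the pose to reach, as a shift and turn from the pose commanded when the call began, along the tool's axes at that moment; what a row does not reach only later rows make up. A row lasts 1/8 s, in which the tool goes at most 62.5 mm and 10.7 degrees, less where a joint would pass 70% of its speed; a pose out of reach is approached as far as the arm can. A call with a gripper value outside its range is refused whole. The fingers move at their own pace and stop on an object; "force" is the grip in N (left out, the last holds). Time passes only in rows, so rows that repeat a pose let the fingers close. It gives the time, the measured TCP pose, the force, the opening and the grip force at its end, in the units of the state.
- monitor.read_state(): the state, without advancing time (a new reading comes with each control period).
- imaging.camera(name): name is "scene" or "top"; returns a dict with "img" (400x640x3 uint8, red, green, blue), "mtx" (3x3 intrinsics, pixels), "view" (4x4, takes a point from world to camera coordinates). Camera axes: x right, y down, z forward; pixel columns grow to the right and rows downward; lengths in mm; the calibration is good to about 2 mm. A picture is of the moment at which its call begins. There is no depth.
- job.sign_off(): hands the job in; it is judged then, once.
Trained networks look in a picture, given as the dict that the camera call returned (one of the last four; its "shot" number tells which), for a name from the list of things; names that differ only in an ending like _2 or _b are one class to them, and where a whole thing is asked for, a point or a joint stands for the part that bears it (a point fixed in the world has none). Each returns a list of dicts, best first, with "p" (0 to 1); they miss things now and then, are a little off and sometimes report something else, mostly with a low value. They report only what shows in the picture. A call takes as long as a camera call.
- find_in(picture, target): "rect" ([centre column, centre row, width, height] in pixels, round what is visible of it).
- trace(picture, target): "region" (400x640 bool, what is visible of it) and "rect" ([centre column, centre row, width, height] in pixels, round what is visible of it).
The state is a dict: "clock": time; "joints": joint angles; "qd": joint speeds; "effort": joint torques, N m; "eef_pos": TCP position; "eef_rot": TCP orientation; "wrist_force": force on the tool from outside, world axes, zero at the start; "moment": the same for the moment, N m; "finger_gap": finger opening in mm; "finger_force": force on a finger pad.
Only numpy, scipy, OpenCV 4.12 (cv2) and the standard library are available. Lean on these libraries where they do the work, as an engineer would, in place of code of your own. Each camera call takes 0.05 s, during which the arm holds its last target. There are 200 camera calls.

## Task

On the dental bench, swing the suction arm exactly one hole towards the white plaster dental cast: hook a fingertip under the pull ring of its spring index pin, lift the pin clear, swing the arm over by the ring, and let go so that the pin drops fully home in the next hole. Do not go past that hole, do not yank the ring or squeeze it hard, leave every loose thing on the bench where it stands, and finish clear of everything.

Things in the scene. Friction and masses are not known exactly. Their poses are not given: they have to be found in the camera images.
- station: Fixed grey foot of the suction arm. Origin on the bench below the arm's vertical pivot; z up, -x along the middle of the index plate (roughly to the robot's left), +y roughly away from the robot. The foot spans x -165 to +45 mm; behind it a white pipe stub, 53 mm high, reaches x +105 mm.
- plate_mid (a point): Centre of the middle hole, on the top face (60 mm above the bench) of the fixed steel index plate: 64 mm (station x -169 to -105) by 214 mm (y -107 to 107), 12 mm thick. Five 14 mm holes in an arc of 150 mm radius about the pivot, 0.30 rad (45 mm) apart: at -0.60, -0.30, 0, 0.30, 0.60 rad of joint swing_arm. Attitude as station.
- swing_arm (a joint): Arm angle (rad). 0: arm along -x of station, pin in the middle hole (always the start). Positive swings its free end to station +y (away from the robot), negative towards the robot; range +-0.66. Aluminium bar 30 mm wide, to 173 mm from the pivot, 68 to 82 mm above the bench. Slightly stiff (0.12 N m), it stays where left; with the pin in a hole it has only about 0.014 rad of play.
- funnel (a point): Centre of the mouth of the white suction funnel on the arm, 60 mm in diameter, facing the ring, 72 mm from the pivot and 126 mm above the bench (top at 156 mm). Moves with the arm.
- index_pin (a joint): Height (m) of the 10 mm steel spring pin, which slides vertically in the arm 150 mm from the pivot: 0 home, 0.024 top stop. Its round end enters the plate 11 mm; above 0.012 it is clear. The spring and weight press it down with 5.3 N (home) to 7.2 N (top). Let down between holes it rides on the plate at about 0.011 and drops into a hole that it comes over.
- ring_eye (a point): Centre of the opening, 52 mm wide (y) by 36 mm high in its plane, of the pull ring on the pin; moves with both. Attitude: x level, from ring to pivot, z up. The ring leans 45 deg to the pivot: a finger pointing along (1,0,-1) passes squarely through. At the start 126 mm up, 134 mm from the pivot. Free room beyond it down to the arm; on the pin's axis a 27 mm collar, 95 mm high.
- ring_bar (a point): Centre of the ring's upper bar, the straight bar under which a fingertip is hooked: 8 mm thick, 48 mm long across the arm, 15.5 mm higher and 15.5 mm nearer the pivot than ring_eye. At the start 141 mm above the bench.
- cast_mid (a point): White plaster dental cast, loose: a rounded block 68 mm across and 20 mm high with an arch of teeth on it, 32 mm high in all, standing on the bench on the near or the far side of the station, beyond that end of the index plate. The point lies 16 mm above its underside. It shows which way to swing; it is not touched.
- bowl_rim (a point): Dark rubber mixing bowl, loose, 72 mm in diameter and 45 mm high, on the other side of the station. Point: centre of its mouth.
- jar_mid (a point): Amber glass jar with steel cap, loose, 56 mm in diameter, 70 mm high; point half-way up.
- spatula_grip (a point): Spatula lying on the bench to the left of the ring, loose, 170 mm long, under 30 mm high; point on its handle.
- pen_pot_rim (a point): Grey plastic pen pot, loose, 72 mm in diameter, 90 mm high; point at the centre of its mouth.
- puck_center (a point): Plain plaster disc, loose, 52 mm in diameter, 22 mm high; point at its centre.
- tissue_mid (a point): Yellow tissue box, loose, 220 x 120 x 70 mm; point at its centre.

How it is judged:
By the outcome, as a careful person would: the job done as asked, in the order asked, and still so for the second after the job is handed in, with the robot touching nothing.
It also fails if it takes over 38 s, if anything falls off the work surface, if the arm or the gripper's body presses on something with over 40 N, if the wrist force passes 120 N, or if a joint passes its speed limit or range.

## Working session

There is one attempt and no reset: what is moved stays moved. The work goes in short steps, Python scripts to look and compute and a tool call to move; the robot and the scene stay as the last step left them, time stands still between calls to the robot, and variables do not carry over. Pictures are saved under pics/ and viewed, at most 10 in all, crops included, and the job is handed in when it is done.

Besides the shell and the picture viewer there is one more tool, called after "Request:" as name(argument=value, ...) on one line, values as JSON. arm_command: Moves the arm, as the interface text tells. Its arguments: {"type":"object","properties":{"steps":{"type":"array","items":{"type":"array","items":{"type":"number"}}},"force":{"type":"number"}},"required":["steps"]}

```bash
mkdir -p pics; cat > h.py <<'E'
import numpy as np, cv2
from cell import monitor, imaging, job, find_in, trace
def snap(n):
    p=imaging.camera(n); return p
def save(p,f,crop=None,s=1):
    im=p["img"][:,:,::-1]
    if crop: a,b,c,d=crop; im=im[b:d,a:c]
    cv2.imwrite(f,cv2.resize(im,None,fx=s,fy=s,interpolation=cv2.INTER_CUBIC))
def proj(p,X):
    X=np.atleast_2d(X); V=np.array(p["view"]); c=X@V[:3,:3].T+V[:3,3]; u=c@np.array(p["mtx"]).T; return u[:,:2]/u[:,2:]
def onz(p,uv,z):
    V=np.array(p["view"]);R=V[:3,:3];o=-R.T@V[:3,3]
    d=R.T@np.linalg.solve(np.array(p["mtx"]),[uv[0],uv[1],1]); return o+d*(z-o[2])/d[2]
def tri(obs):
    A=0;b=0
    for p,uv in obs:
        V=np.array(p["view"]);R=V[:3,:3];o=-R.T@V[:3,3]
        d=R.T@np.linalg.solve(np.array(p["mtx"]),[uv[0],uv[1],1]);d/=np.linalg.norm(d)
        M=np.eye(3)-np.outer(d,d);A=A+M;b=b+M@o
    return np.linalg.solve(A,b)
E
python3 - <<'E'
from h import *
a=snap("scene");b=snap("top")
save(a,"pics/a.png");save(b,"pics/b.png")
s=monitor.read_state();print({k:np.round(s[k],3) for k in("clock","eef_pos","eef_rot","wrist_force")})
for n in ["station","swing_arm","index_pin","ring_eye","ring_bar","funnel","plate_mid","cast_mid","bowl_rim","jar_mid","spatula_grip","pen_pot_rim","puck_center","tissue_mid"]:
  for nm,p in(("s",a),("t",b)):
    try:print(n,nm,[(np.round(d["rect"]).astype(int).tolist(),round(float(d["p"]),2)) for d in find_in(p,n)[:2]])
    except Exception as e:print(n,nm,e)
E
```

```text
{'clock': np.float64(0.1), 'eef_pos': array([ 215.502, -505.781,  223.952]), 'eef_rot': array([-3.141, -0.   ,  0.403]), 'wrist_force': array([-0.265, -0.438, -0.185])}
station s [([280, 220, 98, 68], 0.96)]
station t [([356, 193, 102, 75], 0.74), ([240, 211, 27, 60], 0.31)]
swing_arm s []
swing_arm t [([344, 192, 77, 31], 0.78)]
index_pin s [([309, 201, 24, 23], 0.46)]
index_pin t [([323, 190, 17, 25], 0.56)]
ring_eye s [([306, 202, 22, 20], 0.58)]
ring_eye t [([323, 191, 18, 28], 0.6)]
ring_bar s [([308, 205, 12, 28], 0.75), ([173, 190, 74, 77], 0.23)]
ring_bar t [([324, 189, 17, 26], 0.73), ([238, 210, 27, 59], 0.41)]
funnel s [([288, 204, 67, 31], 0.97), ([232, 163, 17, 14], 0.36)]
funnel t [([330, 140, 27, 27], 0.69), ([346, 191, 79, 28], 0.65)]
plate_mid s [([281, 221, 96, 68], 0.73)]
plate_mid t [([358, 195, 106, 79], 0.6)]
cast_mid s [([286, 272, 27, 27], 0.78), ([281, 222, 101, 69], 0.61)]
cast_mid t [([332, 141, 25, 27], 0.76)]
bowl_rim s [([318, 179, 19, 18], 0.71)]
bowl_rim t [([325, 254, 26, 29], 0.94)]
jar_mid s [([464, 216, 23, 29], 0.93)]
jar_mid t [([163, 249, 26, 18], 0.69), ([322, 190, 20, 23], 0.19)]
spatula_grip s [([387, 235, 29, 52], 0.87)]
spatula_grip t [([240, 211, 31, 59], 0.83), ([162, 244, 29, 17], 0.75)]
pen_pot_rim s [([453, 264, 38, 38], 0.74)]
pen_pot_rim t [([174, 177, 35, 29], 0.86)]
puck_center s [([233, 165, 18, 13], 0.74)]
puck_center t [([438, 257, 17, 16], 0.59), ([330, 142, 26, 25], 0.48)]
tissue_mid s [([172, 191, 76, 81], 0.87)]
tissue_mid t [([483, 198, 53, 79], 0.71), ([164, 245, 26, 19], 0.3)]
```

View pics/a.png

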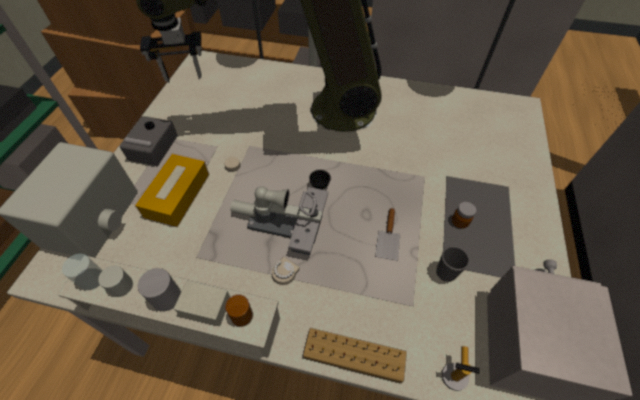

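View pics/b.png

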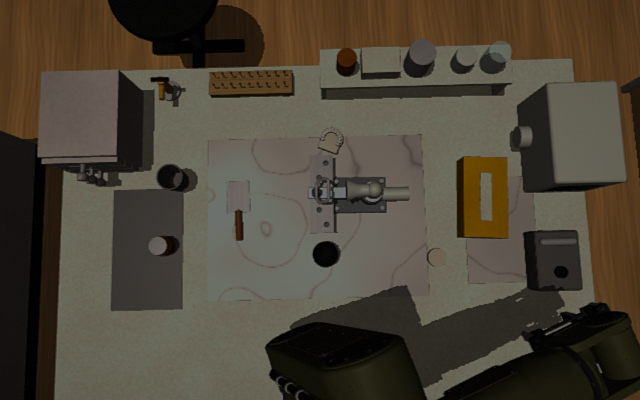

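The cast, at top (330,140) and scene (286,272), lies on the far side from the robot. That makes the swing positive, to +0.30 rad. I'll zoom in to locate the station.

```bash
python3 - <<'E'
from h import *
a=snap("scene");b=snap("top")
def g(p): 
    q=dict(p); q["img"]=np.clip((p["img"]/255.)**0.6*255,0,255).astype(np.uint8); return q
save(g(a),"pics/a2.png",(220,170,340,260),6.6);save(g(b),"pics/b2.png",(295,140,415,240),6)
for p,n in((a,"scene"),(b,"top")):
    V=p["view"];print(n,np.round(-V[:3,:3].T@V[:3,3]),p["mtx"][0][0])
for n,z in(("cast_mid",16),("bowl_rim",45),("jar_mid",35),("puck_center",11),("spatula_grip",10)):
    for p in(a,b):
        d=find_in(p,n)
        if d: print(n,np.round(onz(p,d[0]["rect"][:2],z)))
E
```

```text
scene [1135.  166.  962.] 372.61178974566445
top [ 401.    6. 1320.] 464.2190344129659
cast_mid [ 382. -305.   16.]
cast_mid [712. -22.  16.]
bowl_rim [397.  -3.  45.]
bowl_rim [395.  -1.  45.]
jar_mid [415. 452.  35.]
jar_mid [428. 444.  35.]
puck_center [ 378. -312.   11.]
puck_center [ 367. -318.   11.]
spatula_grip [530. 235.  10.]
spatula_grip [517. 239.  10.]
```

View pics/a2.png

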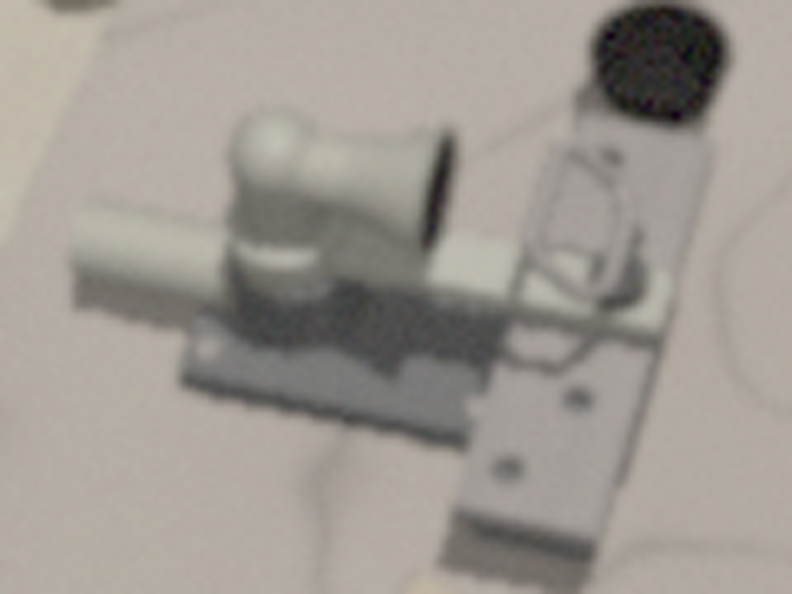

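View pics/b2.png

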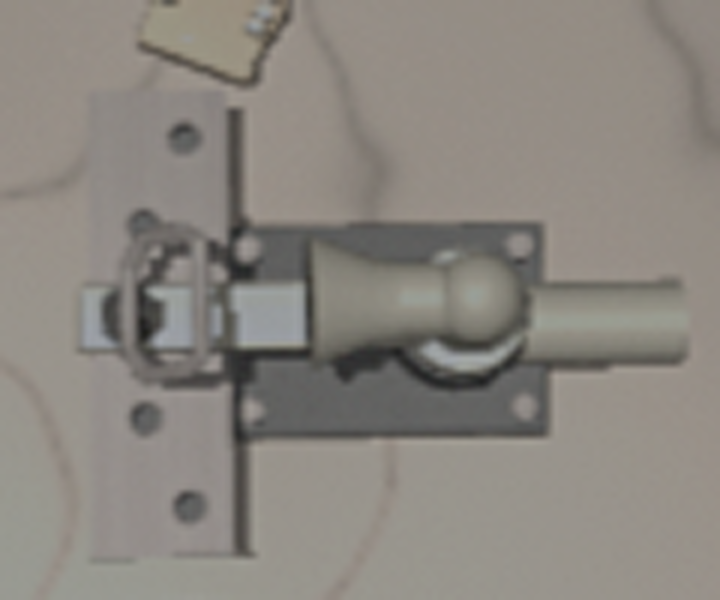

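```bash
cat >> h.py <<'E'
def world(q,S):
    c,s=np.cos(q[2]),np.sin(q[2]); S=np.atleast_2d(S).astype(float); W=S.copy()
    W[:,0]=q[0]+c*S[:,0]-s*S[:,1]; W[:,1]=q[1]+s*S[:,0]+c*S[:,1]; return W
E
python3 - <<'E'
from h import *
from scipy.optimize import least_squares
a=snap("scene");b=snap("top")
H=lambda t:[-150*np.cos(t),150*np.sin(t),60]
T=[((184,137),H(.6)),((143,223),H(.3)),((146,418),H(-.3)),((190,507),H(-.6)),((90,92),(-169,107,60)),((90,557),(-169,-107,60)),((80,318),(-173,0,82)),((200,305),(-118.5,0,141)),((135,305),(-149.5,0,110.5))]
S=[((578,398),H(.3)),((508,467),H(.6)),((612,157),H(-.6)),((455,512),(-105,107,60)),((597,543),(-169,107,60)),((712,145),(-169,-107,60))]
tu=np.array([[(u+.5)/6-.5+295,(v+.5)/6-.5+140] for (u,v),_ in T]);tp=np.array([x for _,x in T])
su=np.array([[(u+.5)/6.6-.5+220,(v+.5)/6.6-.5+170] for (u,v),_ in S]);sp=np.array([x for _,x in S])
def res(q,w=(1,1)): return np.r_[w[0]*(proj(b,world(q,tp))-tu).ravel(),w[1]*(proj(a,world(q,sp))-su).ravel()]
for w in((1,1),(1,0),(0,1)):
    r=least_squares(res,[560,-100,-1.57],args=(w,),loss='soft_l1');q=r.x
    print(w,np.round(q,3),"bar",np.round(world(q,[-118.5,0,141])),"mid",np.round(world(q,[-150,0,60])))
    if w==(1,1): print(np.round(res(q).reshape(-1,2),2).tolist())
E
```

```text
(1, 1) [ 556.209 -132.202   -1.584] bar [[558. -14. 141.]] mid [[558.  18.  60.]]
[[0.14, 0.39], [0.09, 0.62], [0.01, 0.27], [0.05, 0.17], [-0.66, 0.17], [0.15, 0.29], [-0.3, -0.07], [0.26, -1.08], [-0.86, 0.62], [-0.25, 0.88], [-0.2, 0.97], [-0.53, 0.85], [-0.98, -0.47], [-0.01, -0.07], [0.49, -0.07]]
(1, 0) [ 555.887 -132.514   -1.589] bar [[558. -14. 141.]] mid [[559.  17.  60.]]
(0, 1) [ 555.571 -131.982   -1.579] bar [[557. -13. 141.]] mid [[557.  18.  60.]]
```

Request:
arm_command(steps=[[1,10,-6,0,0],[1,40,-25,0,2],[1,80,-50,0,4],[0.8,120,-75,0,6],[0.6,160,-100,0,8],[0.4,200,-125,0,10],[0.21,240,-150,0,12],[0.21,280,-175,0,14],[0.21,320,-200,0,16],[0.21,360,-225,0,18],[0.21,400,-250,0,20],[0.21,440,-275,5,22],[0.21,475,-297,10,23.8],[0.21,498,-312,18,23.8],[0.21,508,-318,24,23.8],[0.21,508,-318,24,23.8],[0.21,508,-318,24,23.8]], force=8)

```text
clock: 4.32
eef_pos: [558.0, -15.0, 200.8]
eef_rot: [3.141, -0.0, -0.013]
wrist_force: [0.1, -0.8, -0.2]
finger_gap: 19.8
finger_force: 0.0
```

```bash
python3 - <<'E'
from h import *
a=snap("scene");b=snap("top")
def g(p): 
    q=dict(p); q["img"]=np.clip((p["img"]/255.)**0.6*255,0,255).astype(np.uint8); return q
save(g(a),"pics/a3.png",(230,140,350,230),6.6)
s=monitor.read_state();print({k:np.round(s[k],3).tolist() for k in("clock","eef_pos","eef_rot","wrist_force","finger_gap")})
E
```

```text
{'clock': 4.425, 'eef_pos': [558.069, -15.066, 200.905], 'eef_rot': [3.141, -0.001, -0.014], 'wrist_force': [-0.772, 0.566, -0.922], 'finger_gap': 19.608}
```

View pics/a3.png

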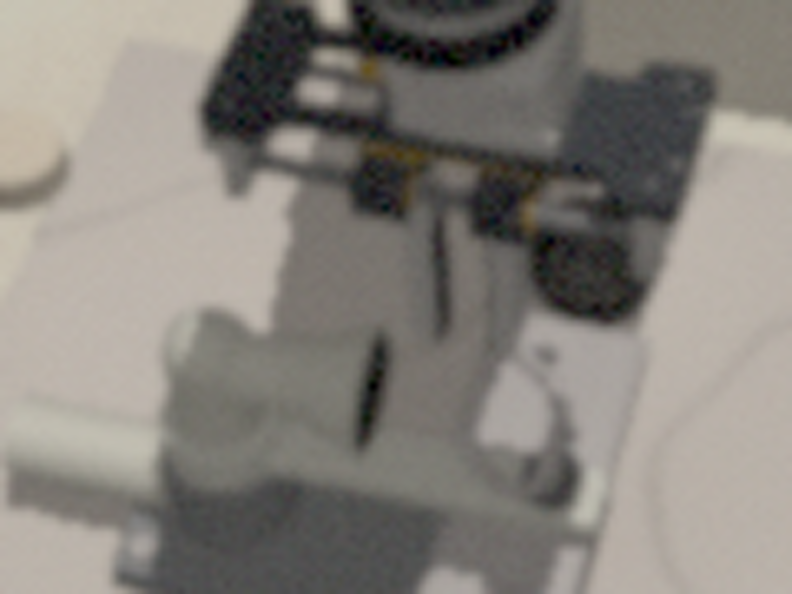

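The fingers hang at about (465,330), directly above the ring in the shadow. They line up with the bar, so I'm going down slowly.

Request:
arm_command(steps=[[0.21,0,-1,8,0],[0.21,0,-1,18,0],[0.21,0,-1,28,0],[0.21,0,-1,36,0],[0.21,0,-1,40,0],[0.21,0,-1,44,0],[0.21,0,-1,44,0]])

```text
clock: 5.3
eef_pos: [558.3, -13.3, 156.3]
eef_rot: [-3.142, 0.0, -0.013]
wrist_force: [0.6, 0.9, 0.1]
finger_gap: 19.7
finger_force: 0.0
```

Request:
arm_command(steps=[[0.21,0,0,3,0],[0.21,0,0,6,0],[0.21,0,0,9,0],[0.21,0,0,12,0],[0.21,0,0,12,0]])

```text
clock: 5.92
eef_pos: [558.2, -13.3, 144.2]
eef_rot: [-3.142, 0.0, -0.013]
wrist_force: [0.9, -0.9, 1.1]
finger_gap: 19.6
finger_force: 0.0
```

```bash
python3 - <<'E'
from h import *
a=snap("scene");b=snap("top")
def g(p): 
    q=dict(p); q["img"]=np.clip((p["img"]/255.)**0.5*255,0,255).astype(np.uint8); return q
save(g(a),"pics/a4.png",(260,160,340,220),9)
s=monitor.read_state();print({k:np.round(s[k],3).tolist() for k in("clock","eef_pos","eef_rot","wrist_force","finger_gap")})
E
```

```text
{'clock': 6.025, 'eef_pos': [558.319, -13.295, 144.475], 'eef_rot': [3.142, -0.0, -0.013], 'wrist_force': [-0.196, 0.942, -0.236], 'finger_gap': 19.587}
```

View pics/a4.png

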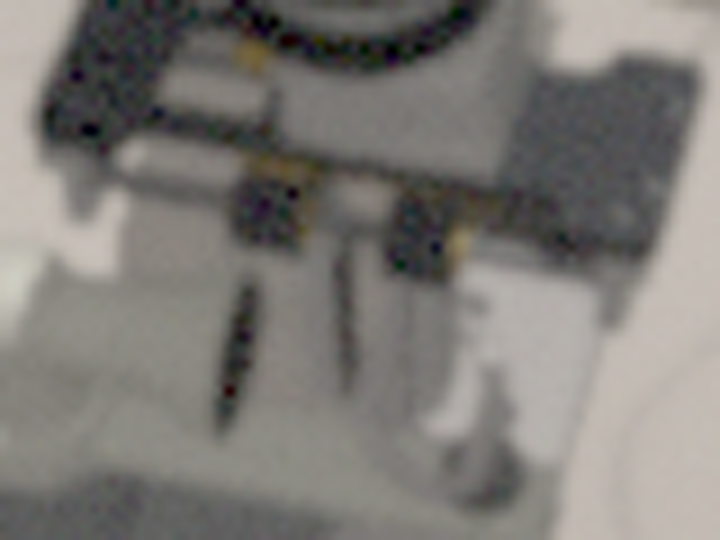

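No contact force so far, and one finger is inside the ring (about 400,400 in the crop). Closing lightly.

Request:
arm_command(steps=[[0.14,0,0,0,0],[0.1,0,0,0,0],[0.07,0,0,0,0],[0.04,0,0,0,0],[0.04,0,0,0,0],[0.04,0,0,0,0]], force=8)

```text
clock: 6.78
eef_pos: [558.3, -13.8, 144.6]
eef_rot: [3.141, -0.0, -0.013]
wrist_force: [-1.3, -6.0, 0.6]
finger_gap: 7.4
finger_force: 8.0
```

Request:
arm_command(steps=[[0.04,0,1,0,0],[0.04,0,1,0,0],[0.04,0,1,-2,0],[0.04,0,1,-4,0],[0.04,0,1,-4,0],[0.04,0,1,-4,0]])

```text
clock: 7.52
eef_pos: [558.1, -14.1, 148.2]
eef_rot: [-3.141, 0.001, -0.013]
wrist_force: [-0.2, 3.2, -5.9]
finger_gap: 8.0
finger_force: 8.0
```

```bash
python3 - <<'E'
from h import *
s=monitor.read_state();print({k:np.round(s[k],3).tolist() for k in("clock","eef_pos","wrist_force","finger_gap","finger_force")})
E
```

```text
{'clock': 7.525, 'eef_pos': [558.067, -14.085, 148.193], 'wrist_force': [-0.189, 3.18, -5.872], 'finger_gap': 7.985, 'finger_force': 8.0}
```

The pin carries with the ring (5.9 N). I'll grip slightly firmer for margin and lift to about 17 mm.

Request:
arm_command(steps=[[0.04,0,0,0,0],[0.04,0,0,-2,0],[0.04,0,0,-5,0],[0.04,0,0,-8,0],[0.04,0,0,-11,0],[0.04,0,0,-13,0],[0.04,0,0,-13,0],[0.04,0,0,-13,0]], force=11)

```text
clock: 8.52
eef_pos: [558.3, -14.2, 161.6]
eef_rot: [-3.141, -0.0, -0.013]
wrist_force: [0.0, 5.5, -7.7]
finger_gap: 7.5
finger_force: 11.0
```

```bash
python3 - <<'E'
from h import *
b=snap("top");a=snap("scene")
def g(p): 
    q=dict(p); q["img"]=np.clip((p["img"]/255.)**0.5*255,0,255).astype(np.uint8); return q
save(g(a),"pics/a5.png",(260,160,340,220),9)
s=monitor.read_state();print({k:np.round(s[k],3).tolist() for k in("clock","eef_pos","wrist_force","finger_gap","finger_force")})
import math
q=(556.2,-132.2,-1.584)
p0=world(q,[-118.5,0,0])[0]
for t in(.05,.1,.15,.2,.25,.3,.31):
    d=world(q,[-118.5*math.cos(t),118.5*math.sin(t),0])[0]-p0
    y=-0.013; print(t,"tool dx,dy",np.round([d[0]*math.cos(y)+d[1]*math.sin(y), d[0]*math.sin(y)-d[1]*math.cos(y)],1),round(math.degrees(t),1))
E
```

```text
{'clock': 8.625, 'eef_pos': [558.335, -14.196, 161.579], 'wrist_force': [0.496, 4.4, -5.946], 'finger_gap': 7.385, 'finger_force': 10.998}
0.05 tool dx,dy [5.9 0.1] 2.9
0.1 tool dx,dy [11.8  0.6] 5.7
0.15 tool dx,dy [17.7  1.3] 8.6
0.2 tool dx,dy [23.5  2.4] 11.5
0.25 tool dx,dy [29.3  3.7] 14.3
0.3 tool dx,dy [35.   5.3] 17.2
0.31 tool dx,dy [36.1  5.7] 17.8
```

View pics/a5.png

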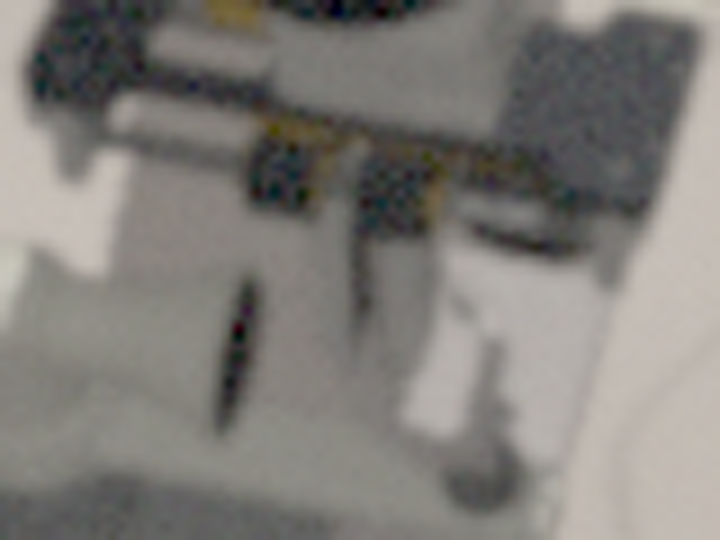

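The ring and pin are raised, so I'm swinging along the arc.

Request:
arm_command(steps=[[0.04,2,-0.5,0,1],[0.04,5.9,-0.4,0,2.9],[0.04,8.9,-0.2,0,4.3],[0.04,11.8,0.1,0,5.7],[0.04,14.8,0.4,0,7.2],[0.04,17.7,0.8,0,8.6],[0.04,20.6,1.3,0,10],[0.04,23.5,1.9,0,11.5],[0.04,26.4,2.5,0,12.9],[0.04,29.3,3.2,0,14.3],[0.04,32.2,4,0,15.8],[0.04,34,4.5,0,16.7],[0.04,35,4.8,0,17.2],[0.04,35,4.8,0,17.2],[0.04,35,4.8,0,17.2],[0.04,35,4.8,0,17.2]])

```text
clock: 10.62
eef_pos: [593.3, -19.9, 161.4]
eef_rot: [3.141, -0.0, -0.314]
wrist_force: [-1.5, -5.9, -6.0]
finger_gap: 7.7
finger_force: 11.0
```

```bash
python3 - <<'E'
from h import *
b=snap("top");a=snap("scene")
def g(p): 
    q=dict(p); q["img"]=np.clip((p["img"]/255.)**0.5*255,0,255).astype(np.uint8); return q
save(g(a),"pics/a6.png",(230,160,340,240),7)
s=monitor.read_state();print({k:np.round(s[k],3).tolist() for k in("clock","eef_pos","eef_rot","wrist_force","moment","finger_gap","finger_force")})
q=(556.2,-132.2,-1.584);x,y=s["eef_pos"][:2]
print("angle of tool about pivot", -(np.arctan2(y-q[1],x-q[0])-(q[2]+np.pi)))
E
```

```text
{'clock': 10.725, 'eef_pos': [593.289, -19.886, 161.422], 'eef_rot': [3.141, -0.0, -0.314], 'wrist_force': [-1.893, -6.46, -7.507], 'moment': [-0.968, 0.35, -0.043], 'finger_gap': 7.179, 'finger_force': 11.0}
angle of tool about pivot 0.3057500310484005
```

View pics/a6.png

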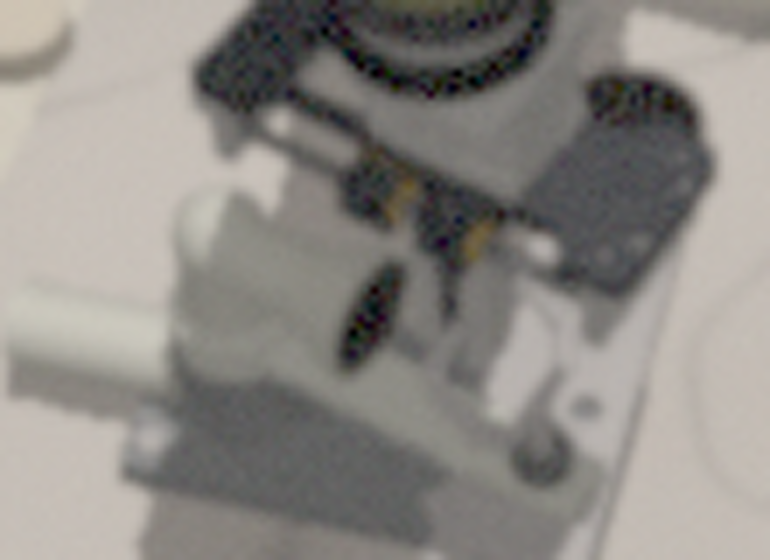

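The arm sits over the next hole, with the middle hole exposed at (585,405). I'm centring radially, then lowering to test the fit.

Request:
arm_command(steps=[[0.04,0,0.7,0,0],[0.04,0,0.7,1.5,0],[0.04,0,0.7,3,0],[0.04,0,0.7,4.5,0],[0.04,0,0.7,6,0],[0.04,0,0.7,7.5,0],[0.04,0,0.7,9,0],[0.04,0,0.7,9,0],[0.04,0,0.7,9,0]])

```text
clock: 11.85
eef_pos: [593.0, -20.1, 152.5]
eef_rot: [-3.141, 0.0, -0.313]
wrist_force: [0.4, 1.7, -4.9]
finger_gap: 7.7
finger_force: 11.0
```

```bash
python3 - <<'E'
from h import *
for i in range(3):
    b=snap("top");s=monitor.read_state();print({k:np.round(s[k],2).tolist() for k in("clock","eef_pos","wrist_force","moment","finger_gap","finger_force")})
E
```

```text
{'clock': 11.9, 'eef_pos': [593.01, -20.1, 152.52], 'wrist_force': [1.37, 0.95, -6.63], 'moment': [0.3, -0.16, -0.01], 'finger_gap': 7.62, 'finger_force': 11.0}
{'clock': 11.95, 'eef_pos': [593.01, -20.11, 152.49], 'wrist_force': [1.66, 0.64, -5.24], 'moment': [0.3, -0.23, 0.02], 'finger_gap': 7.93, 'finger_force': 11.0}
{'clock': 12.0, 'eef_pos': [593.01, -20.1, 152.52], 'wrist_force': [0.72, 1.22, -6.47], 'moment': [0.26, -0.22, 0.02], 'finger_gap': 7.45, 'finger_force': 11.0}
```

The full spring load is still on the fingers at 8 mm, below the plate's riding height, so the pin has entered the hole. Lowering the rest of the way and letting go.

Request:
arm_command(steps=[[0.04,0,0,2,0],[0.04,0,0,4,0],[0.04,0,0,6,0],[0.04,0,0,7,0],[0.04,0,0,7,0],[0.12,0,0,7,0],[0.2,0,0,7,0],[0.2,0,0,7,0],[0.2,0,0,7,0]])

```text
clock: 13.12
eef_pos: [593.1, -20.3, 145.6]
eef_rot: [-3.142, -0.0, -0.313]
wrist_force: [0.2, -0.5, 0.4]
finger_gap: 18.9
finger_force: 0.0
```

Request:
arm_command(steps=[[0.2,0,0,-4,0],[0.2,0,0,-12,0],[0.2,0,0,-25,0],[0.2,0,0,-45,0],[0.2,0,0,-70,0],[0.2,0,0,-100,0],[0.2,-40,0,-130,0],[0.2,-80,0,-140,0],[0.2,-130,0,-140,0],[0.2,-180,0,-140,0],[0.2,-220,0,-140,0],[0.2,-230,0,-140,0],[0.2,-230,0,-140,0]])

```text
clock: 14.75
eef_pos: [374.4, 50.6, 286.3]
eef_rot: [-3.141, -0.002, -0.312]
wrist_force: [-0.1, 0.1, -0.1]
finger_gap: 18.4
finger_force: 0.0
```

```bash
python3 - <<'E'
from h import *
b=snap("top");a=snap("scene")
def g(p): 
    q=dict(p); q["img"]=np.clip((p["img"]/255.)**0.5*255,0,255).astype(np.uint8); return q
save(g(a),"pics/a7.png",(220,160,340,250),6.6);save(g(b),"pics/b7.png",(295,120,415,220),6)
s=monitor.read_state();print({k:np.round(s[k],2).tolist() for k in("clock","eef_pos","wrist_force","finger_gap")})
q=(556.2,-132.2,-1.584);t=.3
for h in(0,11):
  for r,z in((118.5,141+h),(149.5,110.5+h),(173,82)):
    X=world(q,[-r*np.cos(t),r*np.sin(t),z]);u=proj(b,X)[0];v=proj(a,X)[0]
    print(h,r,"top crop",np.round((u-[295,120])*6+2.5),"scene crop",np.round((v-[220,160])*6.6+2.8))
E
```

```text
{'clock': 14.85, 'eef_pos': [374.88, 50.38, 285.68], 'wrist_force': [0.02, 0.02, 0.34], 'finger_gap': 18.84}
0 118.5 top crop [213. 337.] scene crop [507. 331.]
0 149.5 top crop [144. 329.] scene crop [573. 405.]
0 173 top crop [ 94. 325.] scene crop [622. 467.]
11 118.5 top crop [213. 333.] scene crop [505. 315.]
11 149.5 top crop [144. 325.] scene crop [572. 390.]
11 173 top crop [ 94. 325.] scene crop [622. 467.]
```

View pics/a7.png

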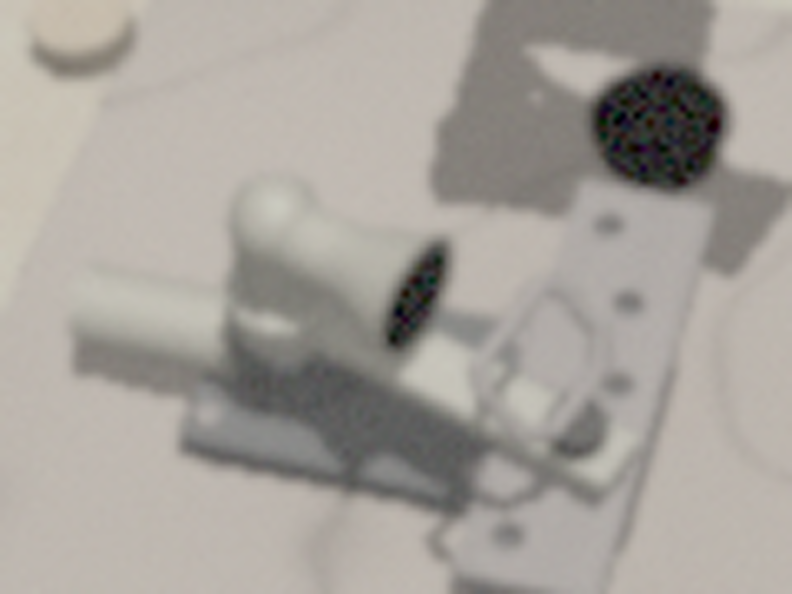

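View pics/b7.png

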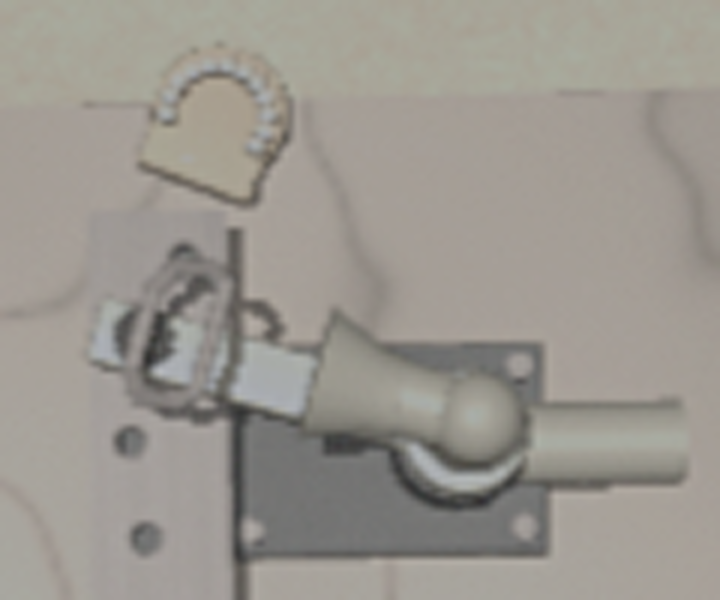

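Three holes show below the arm and one above it, so it sits exactly one hole over. The ring bar's centre is at about (512,335), which matches home height (331 predicted, against 315 if the pin were riding on the plate). The robot is clear, so I'm handing in.

```bash
python3 -c "
from h import *
print(job.sign_off())"
```

```text
the job is handed in; nothing more can be done
None
```

The suction arm is one hole over towards the cast with the pin home as far as the pictures show, the robot clear and the job handed in at about 15 s; since the tool only points straight down, I pinched the ring's bar at up to 11 N instead of hooking it from below.

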